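Set the spring tension to the red mark

ROBOT

A 6-joint arm with a two-finger parallel gripper is mounted at the origin on a cart in front of the work surface, level with it; the furniture and walls round the work are solid. World frame = base frame: x ahead of the robot, y to its left, z up, the work surface at z = 0. Lengths are in mm, angles in degrees, forces in N, time in s.
With the tool pointing down it reaches from about 300 to 850 mm from the base axis. Payload 4.2 kg.
Tool frame: the origin (TCP) lies midway between the tips of the shut fingers; the grasp point (between the pads) lies env.hold_point_z behind it (env.hold_point_z is the distance from the TCP to the grasp point, in mm); z points along the fingers, y is the line along which they close (so a half turn about z gives the same grasp; the last joint's range is limited). The gripper opens to 91 mm and grips with 3 to 60 N. Pads are 32 mm wide; open, the fingers measure 118 mm over their backs; the gripper's body (76 mm by 178 mm) begins 60 mm behind the grasp point.
Start: joints at [-69.901, 18.312, 89.639, -0, 72.044, -1.146], TCP at [208.362, -535.937, 213.976] pointing down, gripper open.
Joint ranges: [-177.97, 177.97], [-48.28, 115.42], [12.27, 149.76], [-77.06, 257.06], [2.81, 150.46], [-146.56, 146.56]. Speed limits (degrees/s): [147.25, 147.25, 180, 180, 180, 180].

INTERFACE

Orientations are given as [roll, pitch, yaw] about the fixed x, y, z axes, in that order (R = Rz(yaw) Ry(pitch) Rx(roll)).
In Python, from workcell import env, viewer, spotter gives the robot as it stands.
- The arm moves only by the tool apply_moves, never from a script. Its arguments are lists of equal length, an entry for each row: "delta_pos": the shift along the world's x, y, z normalised to -1 to 1, where 1 is 120 mm, a list of three; "rot": the turn, a rotation vector about the world's x, y, z normalised to -1 to 1, where 1 is 1.5 rad, a list of three; "hand": the opening, from 0 (shut) to 1 (fully open). A call has 1 to 10 rows; each row is the pose to reach, as a shift and turn from the pose commanded when the call began; what a row does not reach only later rows make up. A row lasts 1/12 s, in which the tool goes at most 41.7 mm and 7.16 degrees, less where a joint would pass 70% of its speed; a pose out of reach is approached as far as the arm can. A call with a number of a shift or a turn outside -1 to 1 is refused whole. A call with a gripper value outside its range is refused whole. The fingers move at their own pace and stop on an object; "newtons" is the grip in N (left out, the last holds). Time passes only in rows, so rows that repeat a pose let the fingers close. It gives the time, the measured TCP pose, the force, the opening and the grip force at its end, in the units of the state.
- env.state(): the state, without advancing time (a new reading comes with each control period).
- viewer.grab_frame(name): name is "side" or "top" or "wrist"; returns a dict with "pixels" (420x560x3 uint8, red, green, blue), "camera_matrix" (3x3 intrinsics, pixels), "R" (3x3) and "t" (3): a world point X has camera coordinates R X + t; the wrist camera has in their place "mount" (4x4, takes a point from camera to tool coordinates, whose origin is the TCP and whose axes are the flange's). Camera axes: x right, y down, z forward; pixel columns grow to the right and rows downward; lengths in mm; the calibration is good to about 2 mm. A picture is of the moment at which its call begins: read the wrist's pose just before it. There is no depth.
- env.job_done(): hands the job in; it is judged then, once.
Trained networks look in a picture, given as the dict that the camera call returned (one of the last four; its "shot" number tells which), for a name from the list of things; names that differ only in an ending like _2 or _b are one class to them, and where a whole thing is asked for, a point or a joint stands for the part that bears it (a point fixed in the world has none). Each returns a list of dicts, best first, with "score" (0 to 1); they miss things now and then, are a little off and sometimes report something else, mostly with a low value. They report only what shows in the picture. A call takes as long as a camera call.
- spotter.trace(picture, query): "mask" (420x560 bool, what is visible of it) and "box" ([centre column, centre row, width, height] in pixels, round what is visible of it).
- spotter.landmark_of(picture, query): "position" ([column, row] in pixels: a listed point, or the origin of a listed thing).
The state is a dict: "time_s": time; "qpos": joint angles; "qvel": joint speeds; "effort": joint torques, N m; "ee_pos": TCP position; "ee_rot": TCP orientation; "force": force on the tool from outside, world axes, zero at the start; "torque": the same for the moment, N m; "gripper_width": finger opening in mm; "gripper_force": force on a finger pad.
Only numpy, scipy, OpenCV 4.12 (cv2) and the standard library are available. Lean on these libraries where they do the work, as an engineer would, in place of code of your own. Each camera call takes 0.05 s, during which the arm holds its last target. There are 200 camera calls.

TASK

On the small tilted blue gauge panel, swing the yellow cover aside by its black post, turn the black knurled knob until the tip of the black sprung pointer arm lines up with the red set mark, then swing the cover fully back over the knob. Move the pointer only by the knob: do not touch the pointer arm or shift the red mark, and leave the parts lying around the stand where they are.

Things in the scene. Friction and masses are not known exactly. Their poses are not given: they have to be found in the camera images.
- knob_grip (a point): On the axis of the black knurled round knob (44 mm diameter, standing 4 to 40 mm above the panel), 27 mm above the panel face. Frame fixed to the panel, not turning with the knob: z points out of the panel along the knob's axis, 35 degrees from vertical, leaning towards the robot; x up the slope, y left across the panel. Grip the rim with the tool along -z, cover aside
- tension_knob (a joint): angle of the tension knob, rad, 0 to 3.0; grows when it is turned clockwise as seen from in front of the panel (looking along -z of knob_grip). Turning takes about 0.06 N m and it stays where it is left. One rad of the knob deflects the pointer arm by 0.25 rad
- pointer_tip (a point): index point at the tip of the black sprung pointer arm on the right half of the panel: 100 mm from the arm's pivot, 8 mm above the panel face. The arm turns clockwise (its tip goes to the right, away from the knob) as the knob is turned clockwise: about 25 mm of tip travel per rad of the knob, in fixed proportion
- mark_point (a point): index point of the red set mark, a small red tab just beyond the pointer's tip on the same pivot (point 100 mm from the pivot, 8 mm above the panel face). The pointer is on the mark when pointer_tip and mark_point coincide. At the start the mark lies 17 to 50 mm clockwise of the tip. The tab stays put unless pushed
- cover_handle (a point): on the axis of the upright black post (12 mm diameter) of the yellow swing cover, 70 mm above the panel face; the post stands square to the panel, 48 to 88 mm above it, 78 mm from the cover's pivot axis, on a yellow disc 54 mm across and 4 mm thick (underside 44 mm above the panel) that lies over the knob when closed
- cover_pivot (a point): point on the pivot axis of the swing cover, 70 mm above the panel face, 78 mm up the slope from the knob's axis; same axes as knob_grip, z is the pivot axis. The pivot post itself is 22 mm in diameter and 52 mm high
- swing_cover (a joint): angle of the yellow cover, rad: 0 = closed at its stop, disc centred over the knob, post straight down the slope from the pivot; grows as it swings clockwise (seen facing the panel), parallel to the panel, up to 1.75 (at 1.57 the post is 78 mm left of the pivot). Takes about 1 N at the post, stays where left; the knob is free from about 1.2 on
- gauge_stand: fixed stand with the blue panel; base 150 x 240 x 10 mm; origin at the centre of its underside, x away from the robot's side, z up. The panel is 200 mm up the slope by 270 mm across; from the knob's axis it reaches 92 mm down, 108 mm up the slope, 75 mm left and 195 mm right. Its face is 32 mm above the bench at the low edge, 147 mm at the top
- spare_wheel: bystander: loose black toothed feed wheel with a white hub, 45 mm across, 18 mm high, origin at the centre of its underside
- die_segment: bystander: loose black die block 32 x 40 x 20 mm with two screw heads on top, origin at the centre of its underside
- loupe: bystander: loose black loupe, 34 mm in diameter, 26 mm high, origin at the centre of its underside

How it is judged (in metres and radians):
On the way, in this order (a step that is already met when the one before it is completed fails the run):
1. the cover is swung aside, at least 1.1 rad from closed (value of joint swing_cover above 1.1 rad), for 0.2 s.
2. the pointer tip stands within 3 mm of the set mark (distance between pointer_tip and mark_point below 0.003 m), for 0.3 s.
3. the cover is back over the knob, within 0.15 rad of closed (value of joint swing_cover below 0.15 rad), for 0.2 s.
At the end, for the whole second after the job is handed in: The pointer tip stands within 3 mm of the set mark and the cover is within 0.15 rad (12 mm at its post) of its closed stop (distance between pointer_tip and mark_point below 0.003 m and value of joint swing_cover below 0.15 rad); the robot touches nothing.
It fails at once if the pointer arm is touched (contact force between anything else and spring_arm above 0.5 N).
It fails at once if the red set mark is shifted by more than 3 mm (distance of mark_point from where it was at the start of the episode above 0.003 m).
It fails at once if a bystander is moved by more than 20 mm (distance of any of spare_wheel, die_segment, loupe from where it was at the start of the episode above 0.02 m).
It also fails if it takes over 67 s, if anything falls off the work surface, if the arm or the gripper's body presses on something with over 40 N, if the wrist force passes 120 N, or if a joint passes its speed limit or range.

## Working session

There is one attempt and no reset: what is moved stays moved. The work goes in short steps, Python scripts to look and compute and a tool call to move; the robot and the scene stay as the last step left them, time stands still between calls to the robot, and variables do not carry over. Pictures are saved under pics/ and viewed, at most 10 in all, crops included, and the job is handed in when it is done.

Besides the shell and the picture viewer there is one more tool, called after ">>>" in YAML: its name, and indented under it one key for each argument. apply_moves: Moves the arm, as the interface text tells. Its arguments: {"type":"object","properties":{"delta_pos":{"type":"array"},"rot":{"type":"array"},"hand":{"type":"array"},"newtons":{"type":"number"}},"required":["delta_pos","rot","hand"]}

```bash
mkdir -p pics; ls; cat > h.py <<'E'
import numpy as np, cv2
from workcell import env, viewer, spotter
from scipy.spatial.transform import Rotation as Ro
from scipy.optimize import least_squares
def cam(name):
    s=env.state(); f=viewer.grab_frame(name); 
    if name=="wrist":
        M=np.array(f["mount"]); T=np.eye(4); T[:3,:3]=Ro.from_euler('xyz',s["ee_rot"],degrees=True).as_matrix(); T[:3,3]=s["ee_pos"]
        W=np.linalg.inv(T@M); f["R"],f["t"]=W[:3,:3],W[:3,3]
    return f
def proj(f,X):
    c=np.array(f["R"])@np.asarray(X)+np.array(f["t"]).ravel(); p=np.array(f["camera_matrix"])@c; return p[:2]/p[2]
def save(f,n): cv2.imwrite(f"pics/{n}.png",f["pixels"][:,:,::-1])
E
python3 - <<'E'
from h import *
print(env.state(), env.hold_point_z)
ims=[]
for n in ["side","top"]:
    f=cam(n); ims.append(f["pixels"]); print(n,f["R"],f["t"],f["camera_matrix"])
    for q in ["knob_grip","pointer_tip","mark_point","cover_handle","cover_pivot","gauge_stand","spare_wheel","die_segment","loupe"]:
        print(q,[(np.round(d["position"],1).tolist(),round(d["score"],2)) for d in spotter.landmark_of(f,q)[:2]])
    save(f,n+"0")
E
```

```text
pics
{'time_s': 0.0, 'qpos': array([-6.99005221e+01,  1.83498477e+01,  8.97058721e+01, -3.18362179e-05,
        7.20427155e+01, -1.14706825e+00]), 'qvel': array([-0.03116591, -0.07850911, -0.04731617, -0.15204627, -0.04662813,
       -0.00788523]), 'effort': array([-1.10987126e-03, -4.12462807e+01, -2.31974065e+01,  7.22593954e-02,
        4.55880084e-02, -1.45615868e-04]), 'ee_pos': array([ 208.18832049, -535.45373394,  213.14186735]), 'ee_rot': array([-1.79901584e+02, -1.94029202e-03,  2.12465543e+01]), 'force': array([-0.37817849, -0.04616487,  0.39969611]), 'torque': array([-0.04942411, -0.0240377 ,  0.0215489 ]), 'gripper_force': 0.0, 'gripper_width': 91.24728213314806} 18.8
side [[-0.99231996 -0.12295514 -0.01353285]
 [-0.07159452  0.66010949 -0.74774975]
 [ 0.10087284 -0.74103812 -0.66384273]] [441.58497155 306.07614716 681.23851316] [[491.13626581   0.         289.14714728]
 [  0.         491.13626581 214.13050806]
 [  0.           0.           1.        ]]
knob_grip [([355.9, 237.8], 0.61), ([267.6, 267.6], 0.57)]
pointer_tip [([291.0, 217.9], 0.95)]
mark_point [([303.2, 207
[... 192 characters left out ...]
nt [([346.7, 321.7], 0.68)]
loupe [([358.2, 239.9], 0.59)]
top [[-0.02085835 -0.99973298  0.00994494]
 [-0.982622    0.01866425 -0.18467716]
 [ 0.18444223 -0.01362418 -0.98274892]] [-260.281763    484.51366707  966.13374261] [[509.81844193   0.         287.43698663]
 [  0.         509.81844193 213.74117342]
 [  0.           0.           1.        ]]
knob_grip [([225.3, 195.4], 0.67)]
pointer_tip [([286.5, 207.1], 0.63), ([259.5, 292.2], 0.56)]
mark_point [([304.0, 218.4], 0.42)]
cover_handle [([214.5, 201.3], 0.78)]
cover_pivot [([235.6, 171.3], 0.74)]
gauge_stand [([260.4, 218.9], 0.88)]
spare_wheel [([256.8, 290.5], 0.62)]
die_segment [([305.9, 217.5], 0.16)]
loupe [([330.3, 279.6], 0.72)]
```

```bash
python3 - <<'E'
import cv2,numpy as np
a=cv2.imread("pics/side0.png")[130:370,170:440];b=cv2.imread("pics/top0.png")[110:350,130:400]
cv2.imwrite("pics/c0.png",cv2.resize(np.hstack([a,b]),(800,356),interpolation=cv2.INTER_CUBIC))
E
```

```text
(no output)
```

View pics/c0.png

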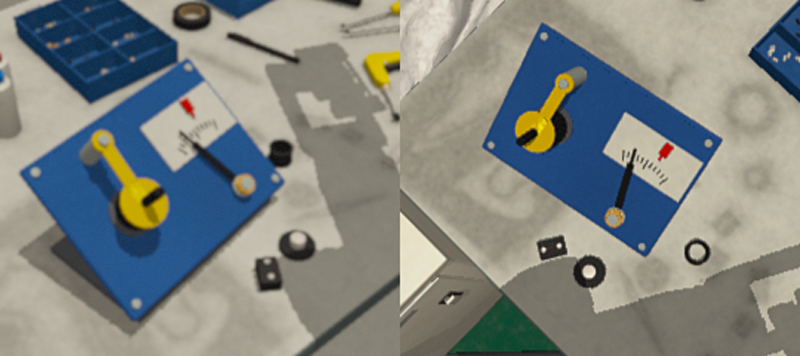

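The picture shows the panel turned about -33° (low edge facing the robot and to the left) with the cover closed. Landmarks in the top view are the tip at ~(286,210), the pointer pivot at ~(275,256) and the red tab at ~(308,213). The three loose parts lie in front of and right of the panel. Next I fit the panel pose.

```bash
cat >> h.py <<'E'
S,C=np.sin(np.radians(35)),np.cos(np.radians(35))
def frame(p):
    """p = knob axis foot x,y (mm, on panel face), yaw rad -> R (panel->world), origin"""
    c,s=np.cos(p[2]),np.sin(p[2]); h=np.array([c,s,0]); z=np.array([0,0,1.])
    x=C*h+S*z; n=-S*h+C*z; y=np.cross(n,x)
    return np.stack([x,y,n],1), np.array([p[0],p[1],32+92*S])
def P(p,q): R,o=frame(p); return R@np.asarray(q,float)+o
CORN=[(-92,75,0),(-92,-195,0),(108,75,0),(108,-195,0)]
def corners(f,guess,rad=12):
    """panel corners: lines fitted to blue-mask edges"""
    hsv=cv2.cvtColor(f["pixels"],cv2.COLOR_RGB2HSV); m=cv2.inRange(hsv,(105,120,50),(125,255,255))
    poly=np.array([proj(f,P(guess,CORN[i])) for i in (0,1,3,2)]); roi=np.zeros_like(m)
    c=poly.mean(0); cv2.fillPoly(roi,[np.int32(c+(poly-c)*1.25)],255); m&=roi
    m=cv2.morphologyEx(m,cv2.MORPH_OPEN,np.ones((3,3)))
    cs,_=cv2.findContours(m,cv2.RETR_EXTERNAL,cv2.CHAIN_APPROX_NONE)
    hull=cv2.convexHull(max(cs,key=cv2.contourArea)); pts=max(cs,key=cv2.contourArea)[:,0].astype(float)
    h=cv2.approxPolyN(hull,4,ensure_convex=True)[0].astype(float)
    h=np.array([h[np.argmin(np.linalg.norm(h-q,axis=1))] for q in poly]); L=[]
    for i in range(4):
        a,b=h[i],h[(i+1)%4]; d=(b-a)/np.linalg.norm(b-a); t=(pts-a)@d; e=np.abs(np.cross(d,pts-a))
        k=(e<3)&(t>8)&(t<np.linalg.norm(b-a)-8); vx,vy,x0,y0=cv2.fitLine(pts[k].astype(np.float32),cv2.DIST_HUBER,0,.01,.01).ravel()
        L.append(np.cross([x0,y0,1],[x0+vx,y0+vy,1]))
    q=[np.cross(L[i-1],L[i]) for i in range(4)]; q=[v[:2]/v[2] for v in q]
    return [q[0],q[1],q[3],q[2]]
E
python3 - <<'E' 2>&1 | grep -v Warn
from h import *
F={n:cam(n) for n in ["side","top"]}
# rough guess from top by hand corners
hand={"top":[(189,211),(295,282),(225,125),(345,204)]}
def fit(obs,p0):
    r=lambda p:np.concatenate([proj(F[n],P(p[:3],q))-o for n,L in obs.items() for q,o in L])
    s=least_squares(r,p0,loss='soft_l1'); return s.x,r(s.x).reshape(-1,2)
p,r=fit({"top":list(zip(CORN,hand["top"]))},[450,0,-.58]); print(p,r.round(1).tolist())
for n in F:
    obs={n:list(zip(CORN,corners(F[n],p)))}
    q,r=fit(obs,p); print(n,q,r.round(1).tolist())
both={n:list(zip(CORN,corners(F[n],p))) for n in F}
q,r=fit(both,p); print("both",q,r.round(1).tolist()); np.save("p.npy",q)
for n in F: print(n,"knob",proj(F[n],P(q,(0,0,27))),"handle0",proj(F[n],P(q,(0,0,70))),"pivot",proj(F[n],P(q,(78,0,70))))
R,o=frame(q); print("o",o,"R",R.round(3).tolist())
# plane intersections at height 8
def ray(f,px,h):
    Rc=np.array(f["R"]);c=-Rc.T@np.array(f["t"]).ravel();d=Rc.T@np.linalg.inv(f["camera_matrix"])@[*px,1]
    c2=R.T@(c-o);d2=R.T@d; return (c2+d2*(h-c2[2])/d2[2]).round(1)
for n,L in {"side":{"tip":(291,217.9),"mark":(303.2,207.7),"piv":(334,255),"markp":(296,202)},"top":{"tip":(286.5,209),"mark":(304,218.4),"piv":(275.2,256.5)}}.items():
    for k,v in L.items(): print(n,k,ray(F[n],v,8))
E
```

```text
[ 514.16733575 -166.37014754   -0.6051978 ] [[-5.1, -1.6], [0.9, 2.0], [-1.0, -0.3], [2.7, 0.1]]
side [ 516.30213946 -165.27572362   -0.60802465] [[0.3, 0.9], [0.9, -0.3], [-3.0, -0.2], [0.1, -2.3]]
top [ 515.12337046 -167.628137     -0.62134516] [[-1.1, -0.2], [12.7, 10.9], [0.2, -1.1], [-0.5, -0.1]]
both [ 515.79572565 -166.6795702    -0.61543467] [[0.3, 0.1], [1.7, -0.3], [-2.3, -1.2], [1.3, -2.6], [-1.6, -0.2], [12.8, 10.2], [-0.7, -1.4], [-0.9, -1.1]]
side knob [264.04948098 268.4283602 ] handle0 [274.58666674 260.80195955] pivot [243.09907073 220.04423408]
top knob [227.70300176 196.36936164] handle0 [217.71333819 203.16864541] pivot [235.94738442 168.02404328]
o [ 515.79572565 -166.6795702    84.76903214] R [[0.669, 0.577, -0.468], [-0.473, 0.817, 0.331], [0.574, 0.0, 0.819]]
side tip [  39.2 -111.2    8. ]
side mark [  40.7 -145.     8. ]
side piv [ -58.6 -134.7    8. ]
side markp [  56.5 -140.3    8. ]
top tip [  36.8 -105.3    8. ]
top mark [  40.6 -142.2    8. ]
top piv [ -61.4 -133.9    8. ]
```

```bash
cat >> h.py <<'E'
def toolR(p,a):
    """tool z=-n, closing axis (tool y) at a deg from panel x toward panel y"""
    R,_=frame(p); a=np.radians(a); y=np.array([np.cos(a),np.sin(a),0]); z=np.array([0,0,-1.]); x=np.cross(y,z)
    return R@np.stack([x,y,z],1)
def plan(p,q,a,cur=None):
    """print shift & rotvec (normalised) from commanded pose to TCP at panel coords q, angle a"""
    s=env.state()
    pos,Rc=(s["ee_pos"],Ro.from_euler('xyz',s["ee_rot"],degrees=True)) if cur is None else cur
    Rt=Ro.from_matrix(toolR(p,a)); rv=(Rt*Rc.inv()).as_rotvec(); t=P(p,q)
    print("tgt",t.round(1),"d",((t-pos)/120).round(3).tolist(),"rot",(rv/1.5).round(4).tolist(),"deg",np.degrees(np.linalg.norm(rv)).round(1))
    return t,Rt
E
python3 - <<'E'
from h import *
p=np.load("p.npy"); plan(p,(0,0,170),45); plan(p,(0,0,170),20)
f=cam("wrist"); print(np.round(f["mount"],3).tolist(), f["camera_matrix"])
E
```

```text
tgt [ 436.2 -110.4  224. ] d [1.899, 3.546, 0.084] rot [-0.424, -0.1175, 0.8829] deg 84.8
tgt [ 436.2 -110.4  224. ] d [1.899, 3.546, 0.084] rot [-0.3726, -0.198, 0.6024] deg 63.2
[[-0.001, -0.961, -0.278, 78.904], [1.0, -0.001, -0.0, -0.808], [0.0, -0.278, 0.961, -171.669], [0.0, 0.0, 0.0, 1.0]] [[341.60447486   0.         271.57022787]
 [  0.         341.60447486 210.56669266]
 [  0.           0.           1.        ]]
```

>>> apply_moves:
  delta_pos:
    - [0.15,0.3,0.1]
    - [0.3,0.6,0.2]
    - [0.475,0.887,0.2]
    - [0.475,0.887,0.2]
    - [0.475,0.887,0.2]
  rot:
    - [-0.106,-0.0294,0.2207]
    - [-0.106,-0.0294,0.2207]
    - [-0.106,-0.0294,0.2207]
    - [-0.106,-0.0294,0.2207]
    - [-0.106,-0.0294,0.2207]
  hand: [1,1,1,1,1]

```text
time_s: 1.57
ee_pos: [265.8, -427.3, 238.5]
ee_rot: [170.9, 2.5, 40.2]
force: [0.3, -0.8, 0.7]
gripper_width: 91.3
gripper_force: 0.0
```

>>> apply_moves:
  delta_pos:
    - [0.15,0.3,0]
    - [0.3,0.6,0]
    - [0.475,0.887,0]
    - [0.475,0.887,0]
    - [0.475,0.887,0]
  rot:
    - [-0.106,-0.0294,0.2207]
    - [-0.106,-0.0294,0.2207]
    - [-0.106,-0.0294,0.2207]
    - [-0.106,-0.0294,0.2207]
    - [-0.106,-0.0294,0.2207]
  hand: [1,1,1,1,1]

```text
time_s: 1.98
ee_pos: [323.1, -322.4, 238.3]
ee_rot: [163.0, 7.7, 58.5]
force: [0.7, -0.7, 0.4]
gripper_width: 90.9
gripper_force: 0.0
```

>>> apply_moves:
  delta_pos:
    - [0.15,0.3,0]
    - [0.3,0.6,0]
    - [0.475,0.887,0]
    - [0.475,0.887,0]
    - [0.475,0.887,0]
  rot:
    - [-0.106,-0.0294,0.2207]
    - [-0.106,-0.0294,0.2207]
    - [-0.106,-0.0294,0.2207]
    - [-0.106,-0.0294,0.2207]
    - [-0.106,-0.0294,0.2207]
  hand: [1,1,1,1,1]

```text
time_s: 2.4
ee_pos: [380.7, -216.3, 238.3]
ee_rot: [157.1, 15.1, 76.3]
force: [-0.4, -0.8, 0.3]
gripper_width: 91.3
gripper_force: 0.0
```

>>> apply_moves:
  delta_pos:
    - [0.15,0.3,0]
    - [0.3,0.6,0]
    - [0.475,0.887,0]
    - [0.475,0.887,0]
    - [0.475,0.887,0]
  rot:
    - [-0.106,-0.0294,0.2207]
    - [-0.106,-0.0294,0.2207]
    - [-0.106,-0.0294,0.2207]
    - [-0.106,-0.0294,0.2207]
    - [-0.106,-0.0294,0.2207]
  hand: [1,1,1,1,1]

```text
time_s: 2.82
ee_pos: [437.6, -110.7, 238.1]
ee_rot: [153.7, 23.9, 94.0]
force: [0.3, -0.8, 0.2]
gripper_width: 91.4
gripper_force: 0.0
```

```bash
python3 - <<'E'
from h import *
p=np.load("p.npy"); s=env.state(); print(s["qpos"].round(1))
f=cam("wrist"); save(f,"w1"); im=f["pixels"][:,:,::-1].copy()
R,o=frame(p)
for q,g in [("knob_grip",(0,0,27)),("cover_handle",(0,0,70)),("cover_pivot",(78,0,70)),("pointer_tip",(38,-108,8)),("mark_point",(40.7,-143.5,8))]:
    d=spotter.landmark_of(f,q)[:2]; print(q,[(np.round(e["position"],1).tolist(),round(e["score"],2)) for e in d],proj(f,P(p,g)).round(1))
for c in CORN+[(0,0,70),(0,0,48),(0,0,88),(78,0,70),(78,0,52)]:
    cv2.circle(im,tuple(int(v) for v in proj(f,P(p,c))),3,(0,255,0),1)
cv2.imwrite("pics/w1o.png",im)
plan(p,(0,0,100),45)
E
```

```text
[ -2.2  -7.6 124.9 -31.7  36.6   9.4]
knob_grip [([262.5, 187.7], 0.72)] [264.3 189.8]
cover_handle [([268.0, 196.0], 0.59)] [263.2 200.8]
cover_pivot [([328.7, 262.0], 0.88)] [325.  260.3]
pointer_tip [([220.5, 278.0], 0.56)] [220.8 276.8]
mark_point [] [201.3 298.4]
tgt [ 469.  -133.6  166.7] d [0.274, -0.177, -0.596] rot [-0.0001, 0.0002, 0.0033] deg 0.3
```

View pics/w1o.png

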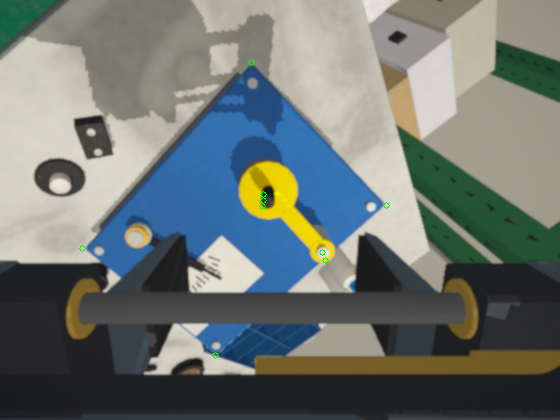

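The wrist view shows the cover disc at ~(268,189), the post at ~(268,196) and the pivot at ~(323,252). My model sits about 4 px off, so I refine it with this view.

```bash
cat >> h.py <<'E'
def disc(f):
    hsv=cv2.cvtColor(f["pixels"],cv2.COLOR_RGB2HSV); m=cv2.inRange(hsv,(20,150,90),(35,255,255))
    cs,_=cv2.findContours(m,cv2.RETR_EXTERNAL,cv2.CHAIN_APPROX_NONE); m2=np.zeros_like(m)
    cv2.drawContours(m2,[max(cs,key=cv2.contourArea)],-1,255,-1)
    m2=cv2.morphologyEx(m2,cv2.MORPH_OPEN,cv2.getStructuringElement(cv2.MORPH_ELLIPSE,(27,27)))
    cs,_=cv2.findContours(m2,cv2.RETR_EXTERNAL,cv2.CHAIN_APPROX_NONE); return cv2.fitEllipse(max(cs,key=cv2.contourArea))
E
python3 - <<'E' 2>&1 | grep -v Warn
from h import *
p=np.load("p.npy"); f=cam("wrist"); e=disc(f); print(e)
hsv=cv2.cvtColor(f["pixels"],cv2.COLOR_RGB2HSV); m=cv2.inRange(hsv,(105,120,50),(125,255,255)); m[260:]=0
cs,_=cv2.findContours(m,cv2.RETR_EXTERNAL,cv2.CHAIN_APPROX_NONE); c=max(cs,key=cv2.contourArea)[:,0]
print("R",c[c[:,0].argmax()],"L",c[c[:,0].argmin()],"T",c[c[:,1].argmin()])
obs=[((0,0,48),e[0]),((78,0,70-18),(323,252)),((0,0,70),(268,196))]
for q,i in [(0,"T"),(2,"R")]:
    obs.append((CORN[q],c[c[:,0].argmax()] if i=="R" else c[c[:,1].argmin()]))
obs.append((CORN[1],c[c[:,0].argmin()]))
r=lambda p:np.concatenate([proj(f,P(p,q))-np.array(o) for q,o in obs])
print("old res",r(p).reshape(-1,2).round(1).tolist())
s=least_squares(r,p,loss='soft_l1'); print(s.x,r(s.x).reshape(-1,2).round(1).tolist()); np.save("pw.npy",s.x)
for n in ["side","top"]:
    g=cam(n)
    d=disc(g)[0]; print(n,d,proj(g,P(p,(0,0,48))),proj(g,P(s.x,(0,0,48))))
E
```

```text
Traceback (most recent call last):
  File "h.py", line 54, in disc
    cs,_=cv2.findContours(m2,cv2.RETR_EXTERNAL,cv2.CHAIN_APPROX_NONE); return cv2.fitEllipse(max(cs,key=cv2.contourArea))
                                                                                             ~~~^^^^^^^^^^^^^^^^^^^^^^^^
ValueError: max() iterable argument is empty
```

```bash
sed -i 's|^def disc(f):|def disc(f,k=27,box=None):|; s|(20,150,90),(35,255,255))$|(20,150,90),(35,255,255))\n    if box is not None: r=np.zeros_like(m); r[box[0]:box[1],box[2]:box[3]]=255; m\&=r|; s|(27,27)|(k,k)|' h.py
python3 - <<'E' 2>&1 | grep -v Warn
from h import *
p=np.load("p.npy"); f=cam("wrist"); e=disc(f,27,(120,275,200,360)); print(e)
hsv=cv2.cvtColor(f["pixels"],cv2.COLOR_RGB2HSV); m=cv2.inRange(hsv,(105,120,50),(125,255,255)); m[260:]=0
cs,_=cv2.findContours(m,cv2.RETR_EXTERNAL,cv2.CHAIN_APPROX_NONE); c=max(cs,key=cv2.contourArea)[:,0]
print("R",c[c[:,0].argmax()],"L",c[c[:,0].argmin()],"T",c[c[:,1].argmin()])
obs=[((0,0,48),e[0]),((78,0,52),(323,252)),((0,0,70),(268,196))]
obs+=[(CORN[0],c[c[:,1].argmin()]),(CORN[2],c[c[:,0].argmax()]),(CORN[1],c[c[:,0].argmin()])]
r=lambda p:np.concatenate([proj(f,P(p,q))-np.array(o) for q,o in obs])
print("old res",r(p).reshape(-1,2).round(1).tolist())
s=least_squares(r,p,loss='soft_l1'); print(s.x,r(s.x).reshape(-1,2).round(1).tolist()); np.save("pw.npy",s.x)
for n in ["side","top"]:
    g=cam(n); q=proj(g,P(p,(0,0,48))).astype(int)
    try: print(n,disc(g,11,(q[1]-70,q[1]+30,q[0]-40,q[0]+40))[0],proj(g,P(p,(0,0,48))),proj(g,P(s.x,(0,0,48))))
    except Exception as x: print(n,x)
E
```

```text
((269.6935729980469, 188.0772247314453), (55.53363800048828, 58.48477554321289), 128.47335815429688)
R [383 204] L [ 89 247] T [251  65]
old res [[-4.2, 5.3], [1.1, -1.2], [-3.0, 3.3], [1.8, -3.8], [4.7, -0.1], [-4.6, 0.8]]
[ 518.37841767 -167.1623843    -0.61532933] [[-1.8, 5.6], [3.1, -1.2], [-0.5, 3.6], [4.2, -2.9], [6.3, 0.1], [-1.9, 0.8]]
side (264.8318786621094, 267.2739562988281) [269.07101155 264.79397385] [267.47287875 264.42673917]
top (222.74615478515625, 196.84136962890625) [222.92692829 199.62010964] [223.19457865 198.2435829 ]
```

```bash
python3 - <<'E' 2>&1 | grep -v Warn
from h import *
p=np.load("p.npy"); f=cam("wrist"); e=disc(f,27,(120,275,200,360))
T,S2=cam("top"),cam("side")
obs=[(f,"d48",e[0]),(f,(78,0,52),(323,252)),(f,CORN[0],(251,65)),(f,CORN[2],(383,204)),(f,CORN[1],(89,247)),
 (S2,"d48",(264.8,267.3)),(T,"d48",(222.7,196.8))]
ct,csd=corners(T,p),corners(S2,p)
obs+=[(T,CORN[i],ct[i]) for i in (0,2,3)]+[(S2,CORN[i],csd[i]) for i in range(4)]
def pt(q,th): return (78-78*np.cos(th),78*np.sin(th),int(q[1:])) if isinstance(q,str) else q
r=lambda v:np.concatenate([proj(c,P(v[:3],pt(q,v[3])))-np.array(o) for c,q,o in obs])
s=least_squares(r,[*p,0.],loss='soft_l1'); print(s.x,r(s.x).reshape(-1,2).round(1).tolist()); np.save("pf.npy",s.x)
v=s.x; print("handle px",proj(f,P(v[:3],pt("d70",v[3]))),proj(f,P(v[:3],pt("d88",v[3]))))
h=pt("d70",v[3]); print(h)
plan(v[:3],(h[0],h[1],115),45); plan(v[:3],(h[0],h[1],56),45)
E
```

```text
[ 5.15543173e+02 -1.67533516e+02 -6.06257489e-01  9.73075890e-02] [[1.3, 0.7], [0.2, 0.2], [0.3, -1.6], [3.9, 0.9], [-4.0, 2.8], [1.1, -0.4], [-2.5, 0.6], [-1.0, 0.4], [-0.7, -1.3], [-0.3, -2.1], [1.2, -0.4], [0.4, -0.5], [-2.2, -1.2], [41.7, -31.1]]
handle px [270.30443216 195.60750346] [270.10485481 200.9834168 ]
(np.float64(0.3689906133328833), np.float64(7.578019636237511), 70)
tgt [ 465.9 -123.9  179.2] d [0.247, -0.113, -0.49] rot [-0.0001, 0.0002, 0.0064] deg 0.6
tgt [ 493.7 -143.2  130.9] d [0.479, -0.273, -0.893] rot [-0.0001, 0.0002, 0.0064] deg 0.6
```

>>> apply_moves:
  delta_pos:
    - [0.247,-0.113,-0.49]
    - [0.247,-0.113,-0.49]
    - [0.32,-0.17,-0.63]
    - [0.4,-0.22,-0.76]
    - [0.479,-0.273,-0.893]
    - [0.479,-0.273,-0.893]
    - [0.479,-0.273,-0.893]
  rot:
    - [0,0,0.0064]
    - [0,0,0.0064]
    - [0,0,0.0064]
    - [0,0,0.0064]
    - [0,0,0.0064]
    - [0,0,0.0064]
    - [0,0,0.0064]
  hand: [1,1,1,1,1,0.6,0.6]
  newtons: 8

```text
time_s: 4.05
ee_pos: [493.5, -143.0, 130.1]
ee_rot: [153.8, 23.9, 94.7]
force: [1.1, 0.6, 0.4]
gripper_width: 80.7
gripper_force: 0.0
```

>>> apply_moves:
  delta_pos:
    - [0,0,0]
    - [0,0,0]
    - [0,0,0]
    - [0,0,0]
    - [0,0,0]
    - [0,0,0]
    - [0,0,0]
    - [0,0,0]
  rot:
    - [0,0,0]
    - [0,0,0]
    - [0,0,0]
    - [0,0,0]
    - [0,0,0]
    - [0,0,0]
    - [0,0,0]
    - [0,0,0]
  hand: [0,0,0,0,0,0,0,0]
  newtons: 8

```text
time_s: 4.72
ee_pos: [493.8, -142.9, 130.9]
ee_rot: [153.6, 23.9, 94.6]
force: [0.1, -0.9, -0.4]
gripper_width: 27.1
gripper_force: 0.0
```

```bash
python3 - <<'E'
from h import *
v=np.load("pf.npy"); p=v[:3]; s=env.state(); R,o=frame(p)
print(s["gripper_width"],s["gripper_force"],s["force"],"panel coords",R.T@(s["ee_pos"]-o))
cur0=np.array(s["ee_pos"])
for th in (.1,.4,.7,1.0,1.3,1.5):
    print(th,((R@(np.array([78-78*np.cos(th),78*np.sin(th),0])-[78-78*np.cos(v[3]),78*np.sin(v[3]),0]))/120).round(3).tolist())
print("n",R[:,2],"qpos",s["qpos"])
f=cam("wrist"); save(f,"w2")
E
```

```text
27.05576001515922 0.0 [ 0.12320235 -0.854648   -0.42266375] panel coords [ 0.36087743  7.86586725 56.08357863]
0.1 [0.001, 0.001, 0.0]
0.4 [0.141, 0.134, 0.028]
0.7 [0.303, 0.222, 0.086]
1.0 [0.475, 0.26, 0.17]
1.3 [0.639, 0.242, 0.271]
1.5 [0.738, 0.2, 0.345]
n [-0.47135722  0.32682151  0.81915204] qpos [ -7.62339872   6.87037278 130.09935409 -54.62005896  18.67549777
  30.88204047]
```

View pics/w2.png

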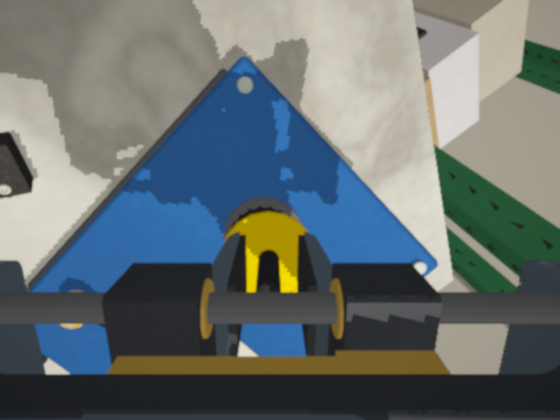

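The picture shows the black post centred between the closing fingers at ~(268,265), so I finish closing.

>>> apply_moves:
  delta_pos:
    - [0,0,0]
    - [0,0,0]
    - [0,0,0]
    - [0,0,0]
    - [0,0,0]
  rot:
    - [0,0,0]
    - [0,0,0]
    - [0,0,0]
    - [0,0,0]
    - [0,0,0]
  hand: [0,0,0,0,0]
  newtons: 8

```text
time_s: 5.18
ee_pos: [492.9, -143.0, 130.1]
ee_rot: [153.8, 23.9, 94.6]
force: [-4.5, 1.2, -1.5]
gripper_width: 11.8
gripper_force: 8.0
```

>>> apply_moves:
  delta_pos:
    - [0.04,0.045,0.01]
    - [0.09,0.093,0.018]
    - [0.141,0.134,0.028]
    - [0.195,0.167,0.046]
    - [0.248,0.197,0.065]
    - [0.303,0.222,0.086]
    - [0.36,0.238,0.112]
    - [0.417,0.252,0.14]
    - [0.475,0.26,0.17]
    - [0.475,0.26,0.17]
  rot:
    - [0,0,0]
    - [0,0,0]
    - [0,0,0]
    - [0,0,0]
    - [0,0,0]
    - [0,0,0]
    - [0,0,0]
    - [0,0,0]
    - [0,0,0]
    - [0,0,0]
  hand: [0,0,0,0,0,0,0,0,0,0]

```text
time_s: 6.02
ee_pos: [553.8, -111.4, 152.9]
ee_rot: [153.4, 23.9, 94.6]
force: [3.7, 0.6, -4.5]
gripper_width: 11.6
gripper_force: 8.0
```

>>> apply_moves:
  delta_pos:
    - [0.055,-0.003,0.032]
    - [0.11,-0.008,0.066]
    - [0.164,-0.018,0.101]
    - [0.214,-0.037,0.138]
    - [0.263,-0.06,0.175]
    - [0.263,-0.06,0.175]
    - [0.263,-0.06,0.175]
  rot:
    - [0,0,0]
    - [0,0,0]
    - [0,0,0]
    - [0,0,0]
    - [0,0,0]
    - [0,0,0]
    - [0,0,0]
  hand: [0,0,0,0,0,0,0]

```text
time_s: 6.6
ee_pos: [583.4, -119.5, 173.3]
ee_rot: [153.5, 24.0, 94.6]
force: [1.1, -1.8, -1.5]
gripper_width: 11.6
gripper_force: 8.0
```

```bash
python3 - <<'E'
from h import *
v=np.load("pf.npy"); p=v[:3]; s=env.state(); R,o=frame(p)
q=R.T@(s["ee_pos"]-o); print(s["gripper_width"],s["gripper_force"],s["force"],"panel",q,s["qpos"].round(1), "th",np.arctan2(q[1],78-q[0]),"r",np.hypot(q[1],78-q[0]))
print("up",(R[:,2]*70/120).round(3))
E
```

```text
11.623590557450536 7.995832711458206 [ 1.05455924 -1.81252977 -1.52355192] panel [74.00682328 78.09280774 56.21976775] [ -2.9  10.6 116.9 -40.9  27.6  19.5] th 1.5197070904676346 r 78.19483410524516
up [-0.275  0.191  0.478]
```

>>> apply_moves:
  delta_pos:
    - [0,0,0]
    - [0,0,0]
    - [0,0,0]
    - [0,0,0]
    - [-0.275,0.191,0.478]
    - [-0.275,0.191,0.478]
    - [-0.275,0.191,0.478]
    - [-0.275,0.191,0.478]
  rot:
    - [0,0,0]
    - [0,0,0]
    - [0,0,0]
    - [0,0,0]
    - [0,0,0]
    - [0,0,0]
    - [0,0,0]
    - [0,0,0]
  hand: [0.5,0.5,0.5,0.5,0.5,0.7,0.7,0.7]

```text
time_s: 7.27
ee_pos: [549.8, -95.5, 231.3]
ee_rot: [153.4, 23.9, 94.6]
force: [0.0, -0.4, 0.2]
gripper_width: 61.7
gripper_force: 0.0
```

```bash
cat >> h.py <<'E'
def ray(f,p,px,h):
    R,o=frame(p); Rc=np.array(f["R"]);c=-Rc.T@np.array(f["t"]).ravel();d=Rc.T@np.linalg.inv(f["camera_matrix"])@[*px,1]
    c2=R.T@(c-o);d2=R.T@d; return (c2+d2*(h-c2[2])/d2[2])
def gauge(f,p,n=""):
    "net points of tip and mark -> panel coords"
    for q,h in [("pointer_tip",8),("mark_point",8),("knob_grip",27)]:
        print(n,q,[(np.round(e["position"],1).tolist(),round(e["score"],2),ray(f,p,e["position"],h).round(1).tolist()) for e in spotter.landmark_of(f,q)[:2]])
def rect(f,p,n,s=5,h=8):
    "rectified picture of gauge area of the panel plane at height h: x 75..-75 rows, y -60..-180 columns, s px per mm"
    src=np.float32([proj(f,P(p,(x,y,h))) for x,y in [(75,-60),(75,-180),(-75,-180),(-75,-60)]])
    H=cv2.getPerspectiveTransform(src,np.float32([(0,0),(120*s,0),(120*s,150*s),(0,150*s)]))
    return cv2.warpPerspective(f["pixels"],H,(120*s,150*s),flags=cv2.INTER_CUBIC)
E
python3 - <<'E'
from h import *
v=np.load("pf.npy"); p=v[:3]; s=env.state(); print(s["ee_pos"],s["gripper_width"])
im=[]
for n in ["side","top","wrist"]:
    f=cam(n); gauge(f,p,n); save(f,n+"3"); im.append(cv2.resize(rect(f,p,n,4),(265,331)))
cv2.imwrite("pics/g3.png",np.hstack(im)[:,:,::-1])
plan(p,(0,0,70),42); plan(p,(0,0,8.5),42)
E
```

```text
[549.7983657  -95.49486746 231.31241811] 61.70116445434765
side pointer_tip []
side mark_point []
side knob_grip [([266.0, 266.7], 0.8, [-0.0, -3.7, 27.0]), ([371.8, 297.8], 0.5, [-155.8, -127.5, 27.0])]
top pointer_tip [([288.5, 209.9], 0.57, [36.1, -108.7, 8.0])]
top mark_point [([306.2, 217.1], 0.4, [43.5, -143.8, 8.0])]
top knob_grip [([226.9, 197.0], 0.63, [-2.4, 1.8, 27.0])]
wrist pointer_tip []
wrist mark_point []
wrist knob_grip [([140.8, 214.2], 0.62, [-2.6, 0.1, 27.0])]
tgt [ 482.5 -144.7  142.1] d [-0.557, -0.405, -0.727] rot [0.0164, -0.0116, -0.0288] deg 3.0
tgt [ 511.5 -164.8   91.7] d [-0.316, -0.572, -1.146] rot [0.0164, -0.0116, -0.0288] deg 3.0
```

View pics/g3.png

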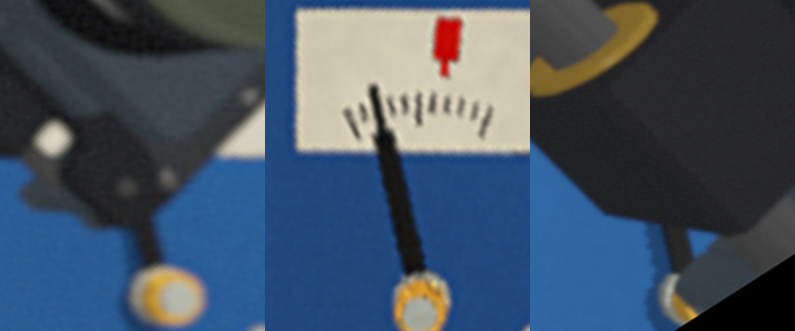

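The rectified top view shows the tip at panel (36.5,-109), the mark's point at (40,-141.5) and the pivot near (-61,-130). That means about 75° of knob turn.

>>> apply_moves:
  delta_pos:
    - [-0.367,-0.141,-0.21]
    - [-0.734,-0.282,-0.42]
    - [-0.734,-0.282,-0.42]
    - [-0.734,-0.282,-0.42]
    - [-0.557,-0.405,-0.727]
    - [-0.557,-0.405,-0.727]
    - [-0.557,-0.405,-0.727]
  rot:
    - [0.016,-0.012,-0.029]
    - [0.016,-0.012,-0.029]
    - [0.016,-0.012,-0.029]
    - [0.016,-0.012,-0.029]
    - [0.016,-0.012,-0.029]
    - [0.016,-0.012,-0.029]
    - [0.016,-0.012,-0.029]
  hand: [0.8,0.8,0.8,0.8,0.8,0.8,0.8]

```text
time_s: 8.45
ee_pos: [482.9, -145.0, 140.7]
ee_rot: [152.7, 22.6, 91.7]
force: [-0.1, 0.4, -0.1]
gripper_width: 72.6
gripper_force: 0.0
```

```bash
python3 - <<'E'
from h import *
v=np.load("pf.npy"); p=v[:3]; s=env.state(); print(s["qpos"].round(1))
f=cam("wrist"); im=f["pixels"][:,:,::-1].copy()
for a in range(0,360,20): cv2.circle(im,tuple(int(x) for x in proj(f,P(p,(22*np.cos(np.radians(a)),22*np.sin(np.radians(a)),40)))),1,(0,255,0),-1)
cv2.imwrite("pics/w4.png",im)
plan(p,(0,0,8.5),42)
E
```

```text
[ -8.2   5.  130.3 -50.2  19.6  28.8]
tgt [ 511.5 -164.8   91.7] d [0.237, -0.166, -0.419] rot [0.0004, -0.0001, 0.0004] deg 0.1
```

View pics/w4.png

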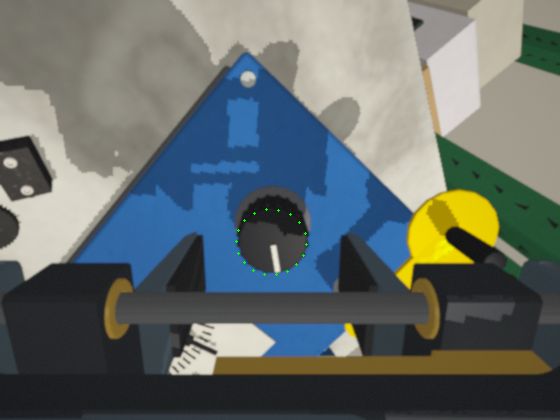

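The knob's rim matches the model circle at (272,240), and the white index line on the knob is visible at (277,258). I descend and grip.

>>> apply_moves:
  delta_pos:
    - [0.08,-0.055,-0.14]
    - [0.16,-0.11,-0.28]
    - [0.237,-0.166,-0.419]
    - [0.237,-0.166,-0.419]
    - [0.237,-0.166,-0.419]
    - [0.237,-0.166,-0.419]
    - [0.237,-0.166,-0.419]
    - [0.237,-0.166,-0.419]
    - [0.237,-0.166,-0.419]
    - [0.237,-0.166,-0.419]
  rot:
    - [0,0,0]
    - [0,0,0]
    - [0,0,0]
    - [0,0,0]
    - [0,0,0]
    - [0,0,0]
    - [0,0,0]
    - [0,0,0]
    - [0,0,0]
    - [0,0,0]
  hand: [0.8,0.8,0.8,0,0,0,0,0,0,0]
  newtons: 20

```text
time_s: 9.33
ee_pos: [510.8, -164.4, 93.4]
ee_rot: [152.3, 22.6, 91.6]
force: [-4.9, 2.8, 8.2]
gripper_width: 43.4
gripper_force: 20.0
```

```bash
python3 - <<'E'
from h import *
v=np.load("pf.npy"); p=v[:3]; s=env.state(); R,o=frame(p)
print(s["gripper_width"],s["gripper_force"],s["force"],R.T@(s["ee_pos"]-o),s["qpos"].round(1))
print("cw 72deg rotvec", (-R[:,2]*np.radians(72)/1.5).round(4))
f=cam("top"); gauge(f,p)
E
```

```text
43.44036333920707 20.007777214050293 [-4.92769409  2.84129811  8.22053188] [ 0.278575   -0.12461305 10.2825835 ] [-10.6  12.5 131.  -75.1  14.1  52.8]
cw 72deg rotvec [ 0.3949 -0.2738 -0.6863]
 pointer_tip [([287.1, 209.4], 0.52, [35.4, -106.0, 8.0])]
 mark_point [([302.7, 219.0], 0.52, [36.4, -140.1, 8.0])]
 knob_grip [([228.1, 196.2], 0.69, [0.4, 0.5, 27.0])]
```

>>> apply_moves:
  delta_pos:
    - [-0.01,0.007,0.018]
    - [-0.01,0.007,0.018]
    - [-0.01,0.007,0.018]
  rot:
    - [0,0,0]
    - [0,0,0]
    - [0,0,0]
  hand: [0,0,0]

```text
time_s: 9.78
ee_pos: [510.2, -163.9, 94.3]
ee_rot: [152.4, 22.6, 91.6]
force: [5.6, -4.5, -7.8]
gripper_width: 43.5
gripper_force: 20.0
```

```bash
python3 - <<'E'
from h import *
v=np.load("pf.npy"); p=v[:3]; s=env.state(); R,o=frame(p)
print(s["gripper_width"],s["gripper_force"],R.T@s["force"],R.T@(s["ee_pos"]-o),s["qpos"].round(1), R.T@s["torque"])
E
```

```text
43.492251396117354 19.993859231472015 [  1.38822136  -0.52361314 -10.43694582] [ 0.17443426 -0.06230349 11.49132546] [-10.6  12.4 130.9 -73.7  14.2  51.4] [-0.01698524  0.14991055 -0.04054154]
```

>>> apply_moves:
  delta_pos:
    - [0.004,-0.003,-0.008]
    - [0.004,-0.003,-0.008]
    - [0.004,-0.003,-0.008]
    - [0.004,-0.003,-0.008]
    - [0.004,-0.003,-0.008]
    - [0.004,-0.003,-0.008]
    - [0.004,-0.003,-0.008]
    - [0.004,-0.003,-0.008]
    - [0.004,-0.003,-0.008]
    - [0.004,-0.003,-0.008]
  rot:
    - [0,0,0]
    - [0.0282,-0.0196,-0.049]
    - [0.0563,-0.0391,-0.098]
    - [0.0845,-0.0587,-0.147]
    - [0.1127,-0.0782,-0.196]
    - [0.1409,-0.0978,-0.245]
    - [0.1691,-0.1173,-0.294]
    - [0.197,-0.137,-0.343]
    - [0.197,-0.137,-0.343]
    - [0.197,-0.137,-0.343]
  hand: [0,0,0,0,0,0,0,0,0,0]

```text
time_s: 10.62
ee_pos: [509.7, -164.0, 93.8]
ee_rot: [145.0, 3.6, 60.2]
force: [-6.4, 2.8, 7.0]
gripper_width: 43.6
gripper_force: 20.0
```

```bash
python3 - <<'E'
from h import *
v=np.load("pf.npy"); p=v[:3]; s=env.state(); R,o=frame(p)
print(s["gripper_width"],s["gripper_force"],R.T@s["force"],R.T@(s["ee_pos"]-o),s["qpos"].round(1), R.T@s["torque"])
Rc=Ro.from_euler('xyz',s["ee_rot"],degrees=True).as_matrix(); y=R.T@Rc[:,1]; print("closing ang",np.degrees(np.arctan2(y[1],y[0])))
for _ in range(2): f=cam("top"); gauge(f,p)
E
```

```text
43.625084828603434 20.004495084285736 [-1.63245437 -1.31761581  9.63185652] [-0.42112701 -0.39531692 11.3215281 ] [-10.5  12.4 131.  -74.3  14.3  87.9] [-0.16454876  0.5655737  -0.01336288]
closing ang 6.111974435692718
 pointer_tip [([295.4, 213.7], 0.64, [37.3, -123.4, 8.0])]
 mark_point [([305.9, 221.0], 0.52, [36.5, -147.1, 8.0])]
 knob_grip [([227.4, 197.1], 0.86, [-2.0, 0.9, 27.0])]
 pointer_tip [([295.1, 214.3], 0.51, [35.9, -123.5, 8.0])]
 mark_point [([306.5, 219.2], 0.46, [40.3, -146.3, 8.0])]
 knob_grip [([225.8, 193.7], 0.82, [2.2, 6.6, 27.0])]
```

>>> apply_moves:
  delta_pos:
    - [0,0,0]
    - [0,0,0]
    - [0,0,0]
    - [0,0,0]
    - [0,0,0]
    - [0,0,0]
    - [0,0,0]
    - [0,0,0]
    - [0,0,0]
  rot:
    - [0.0282,-0.0196,-0.049]
    - [0.0563,-0.0391,-0.098]
    - [0.0845,-0.0587,-0.147]
    - [0.1127,-0.0782,-0.196]
    - [0.1409,-0.0978,-0.245]
    - [0.1691,-0.1173,-0.294]
    - [0.197,-0.137,-0.343]
    - [0.197,-0.137,-0.343]
    - [0.197,-0.137,-0.343]
  hand: [0,0,0,0,0,0,0,0,0]

```text
time_s: 11.77
ee_pos: [509.3, -163.5, 93.4]
ee_rot: [148.7, -16.5, 30.0]
force: [-6.8, 4.4, 5.7]
gripper_width: 43.8
gripper_force: 20.0
```

```bash
python3 - <<'E'
from h import *
v=np.load("pf.npy"); p=v[:3]; s=env.state(); R,o=frame(p)
print(s["gripper_width"],R.T@s["force"],R.T@(s["ee_pos"]-o),s["qpos"].round(1), R.T@s["torque"])
Rc=Ro.from_euler('xyz',s["ee_rot"],degrees=True).as_matrix(); y=R.T@Rc[:,1]; print("closing ang",np.degrees(np.arctan2(y[1],y[0])))
im=[]
for n in ["top","side","wrist"]:
    f=cam(n); gauge(f,p,n); save(f,n+"5")
    im.append(cv2.resize(rect(f,p,n,4)[:300,80:440],(265,221)) if n=="wrist" else cv2.resize(rect(f,p,n,10)[0:600,600:1200],(265,265))[:221])
cv2.imwrite("pics/g5.png",cv2.resize(np.hstack(im),(795,221))[:,:,::-1])
E
```

```text
43.75638277732934 [-3.30040113 -0.26308403  9.29150859] [-1.11739706 -0.28017139 11.31428472] [-10.5  12.4 131.1 -74.   14.3 123.7] [-0.13491623  0.80857711 -0.07661882]
closing ang -29.850530866583593
top pointer_tip [([303.0, 215.5], 0.83, [42.7, -137.2, 8.0]), ([233.4, 169.0], 0.59, [44.7, 19.9, 8.0])]
top mark_point [([193.9, 145.6], 0.56, [40.6, 108.7, 8.0]), ([259.9, 294.9], 0.55, [-157.5, -146.2, 8.0])]
top knob_grip []
side pointer_tip []
side mark_point []
side knob_grip [([266.4, 268.9], 0.63, [-3.2, -1.9, 27.0]), ([283.2, 285.4], 0.26, [-40.3, -7.3, 27.0])]
wrist pointer_tip []
wrist mark_point []
wrist knob_grip [([269.4, 272.0], 0.77, [-1.3, 2.2, 27.0])]
```

View pics/g5.png

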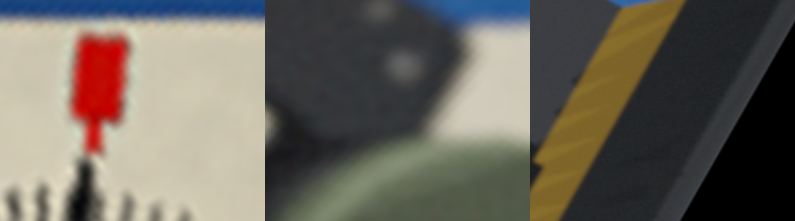

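The rectified top view shows the tip at (85,160) and the red point at (95,153). The tip is about 2 mm short, so I need about 5° more.

>>> apply_moves:
  delta_pos:
    - [0,0,0]
    - [0,0,0]
    - [0,0,0]
    - [0,0,0]
  rot:
    - [0.014,-0.0095,-0.024]
    - [0.0274,-0.019,-0.0477]
    - [0.0274,-0.019,-0.0477]
    - [0.0274,-0.019,-0.0477]
  hand: [0,0,0,0]

```text
time_s: 12.7
ee_pos: [509.3, -163.5, 93.3]
ee_rot: [150.1, -19.1, 25.5]
force: [-7.1, 4.9, 6.1]
gripper_width: 43.3
gripper_force: 20.0
```

>>> apply_moves:
  delta_pos:
    - [0,0,0]
    - [0,0,0]
    - [0,0,0]
    - [0,0,0]
    - [0,0,0]
    - [0,0,0]
    - [-0.157,0.109,0.273]
    - [-0.314,0.218,0.546]
    - [-0.314,0.218,0.546]
    - [-0.314,0.218,0.546]
  rot:
    - [0,0,0]
    - [0,0,0]
    - [0,0,0]
    - [0,0,0]
    - [0,0,0]
    - [0,0,0]
    - [0,0,0]
    - [0,0,0]
    - [0,0,0]
    - [0,0,0]
  hand: [0.7,0.7,0.7,0.7,0.7,0.7,0.7,0.7,0.7,0.7]

```text
time_s: 13.53
ee_pos: [472.8, -137.1, 162.3]
ee_rot: [149.9, -19.4, 25.5]
force: [0.7, -0.5, -0.5]
gripper_width: 64.1
gripper_force: 0.0
```

```bash
python3 - <<'E'
from h import *
v=np.load("pf.npy"); p=v[:3]; s=env.state(); R,o=frame(p)
print(s["gripper_width"],R.T@(s["ee_pos"]-o),s["qpos"].round(1))
im=[]
for k in range(2):
    f=cam("top"); gauge(f,p); save(f,f"top6{k}"); im.append(cv2.resize(rect(f,p,"",10)[150:750,500:1100],(400,400),interpolation=cv2.INTER_AREA))
cv2.imwrite("pics/g6.png",np.hstack([im[0],cv2.resize(rect(f,p,"",4),(320,400))])[:,:,::-1])
plan(p,(0,0,140),45)
th=1.52; plan(p,(78-78*np.cos(th),78*np.sin(th),140),45)
E
```

```text
64.07467014352537 [ 1.47733233  0.66780297 93.64529821] [ -7.    1.8 129.8 -44.8  22.4 100.8]
 pointer_tip [([301.2, 217.4], 0.57, [37.5, -136.2, 8.0])]
 mark_point [([303.4, 217.5], 0.57, [39.7, -139.8, 8.0])]
 knob_grip [([227.8, 195.9], 0.7, [0.6, 1.3, 27.0])]
 pointer_tip [([302.8, 217.6], 0.89, [38.9, -138.9, 8.0])]
 mark_point [([306.3, 219.7], 0.54, [39.2, -146.5, 8.0])]
 knob_grip [([229.1, 194.0], 0.83, [5.5, 0.7, 27.0])]
tgt [ 449.6 -121.8  199.5] d [-0.191, 0.137, 0.349] rot [-0.4362, 0.3036, 0.7634] deg 79.9
tgt [543.8 -92.3 241.9] d [0.594, 0.382, 0.703] rot [-0.4362, 0.3036, 0.7634] deg 79.9
```

View pics/g6.png

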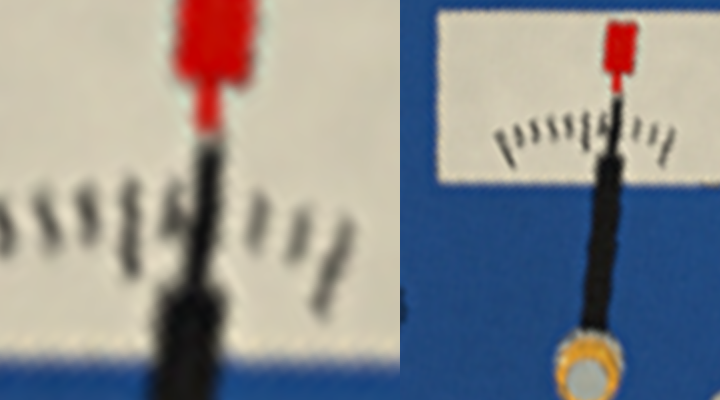

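The picture shows the pointer tip at (210,140) under the red point at (208,130), aligned to about 0.5 mm. Now I go back to the cover post.

>>> apply_moves:
  delta_pos:
    - [-0.1,0.07,0.18]
    - [-0.191,0.137,0.349]
    - [-0.191,0.137,0.349]
    - [0,0.2,0.44]
    - [0.2,0.26,0.53]
    - [0.4,0.32,0.62]
    - [0.594,0.382,0.703]
    - [0.594,0.382,0.703]
    - [0.594,0.382,0.703]
    - [0.594,0.382,0.703]
  rot:
    - [0,0,0]
    - [-0.0364,0.0253,0.0636]
    - [-0.0727,0.0506,0.1272]
    - [-0.1091,0.0759,0.1909]
    - [-0.1454,0.1012,0.2545]
    - [-0.1818,0.1265,0.3181]
    - [-0.2181,0.1518,0.3817]
    - [-0.2545,0.1771,0.4453]
    - [-0.2908,0.2024,0.5089]
    - [-0.3272,0.2277,0.5726]
  hand: [0.7,0.7,0.7,0.7,0.7,0.7,0.7,0.7,0.7,0.7]

```text
time_s: 14.77
ee_pos: [544.4, -92.1, 242.1]
ee_rot: [147.7, 14.2, 76.5]
force: [0.3, -0.1, -1.0]
gripper_width: 63.8
gripper_force: 0.0
```

>>> apply_moves:
  delta_pos:
    - [0,0,0]
    - [0,0,0]
    - [0,0,0]
    - [0,0,0]
    - [0,0,0]
  rot:
    - [-0.0364,0.0253,0.0636]
    - [-0.0727,0.0506,0.1272]
    - [-0.1091,0.0759,0.1909]
    - [-0.1091,0.0759,0.1909]
    - [-0.1091,0.0759,0.1909]
  hand: [0.7,0.7,0.7,0.7,0.7]

```text
time_s: 15.18
ee_pos: [543.9, -92.2, 242.4]
ee_rot: [153.6, 23.7, 94.5]
force: [-0.2, -0.0, -0.2]
gripper_width: 64.1
gripper_force: 0.0
```

```bash
python3 - <<'E'
from h import *
v=np.load("pf.npy"); p=v[:3]; s=env.state(); R,o=frame(p)
print(s["gripper_width"],R.T@(s["ee_pos"]-o),s["qpos"].round(1))
f=cam("wrist"); im=f["pixels"][:,:,::-1].copy()
th=1.52;hx,hy=78-78*np.cos(th),78*np.sin(th)
for h in (48,70,88): cv2.circle(im,tuple(int(x) for x in proj(f,P(p,(hx,hy,h)))),3,(0,255,0),1)
cv2.imwrite("pics/w7.png",im)
print([(np.round(e["position"],1).tolist(),round(e["score"],2)) for e in spotter.landmark_of(f,"cover_handle")[:2]],proj(f,P(p,(hx,hy,70))))
plan(p,(hx,hy,56.5),45)
E
```

```text
64.05957227050213 [ 74.34752692  78.03152958 140.33616832] [  0.8   2.6 114.7 -32.8  37.7  12.5]
[([270.5, 219.4], 0.6)] [270.52705132 222.27615841]
tgt [ 583.1 -119.6  173.5] d [0.327, -0.229, -0.576] rot [-0.002, 0.0002, 0.0008] deg 0.2
```

View pics/w7.png

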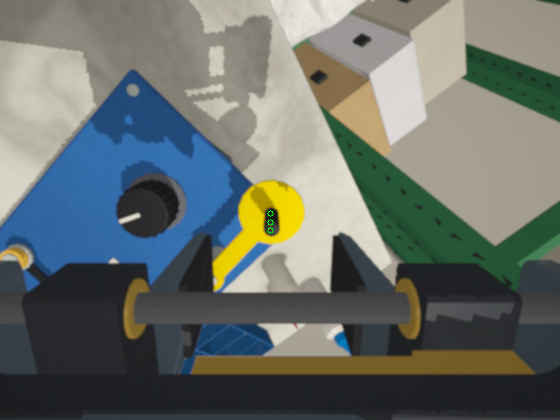

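The post is where expected, at (270,222). I descend and grip.

>>> apply_moves:
  delta_pos:
    - [0.11,-0.077,-0.19]
    - [0.22,-0.153,-0.38]
    - [0.327,-0.229,-0.576]
    - [0.327,-0.229,-0.576]
    - [0.327,-0.229,-0.576]
    - [0.327,-0.229,-0.576]
    - [0.327,-0.229,-0.576]
    - [0.327,-0.229,-0.576]
    - [0.327,-0.229,-0.576]
    - [0.327,-0.229,-0.576]
  rot:
    - [0,0,0]
    - [0,0,0]
    - [0,0,0]
    - [0,0,0]
    - [0,0,0]
    - [0,0,0]
    - [0,0,0]
    - [0,0,0]
    - [0,0,0]
    - [0,0,0]
  hand: [0.7,0.7,0.7,0,0,0,0,0,0,0]
  newtons: 8

```text
time_s: 16.12
ee_pos: [583.2, -119.3, 175.0]
ee_rot: [153.5, 23.8, 94.6]
force: [-0.5, 0.2, -0.2]
gripper_width: 20.1
gripper_force: 0.0
```

```bash
python3 - <<'E'
from h import *
v=np.load("pf.npy"); p=v[:3]; s=env.state(); R,o=frame(p)
print(s["gripper_width"],s["gripper_force"],R.T@s["force"],R.T@(s["ee_pos"]-o),s["qpos"].round(1))
g=lambda t:np.array([78-78*np.cos(t),78*np.sin(t),0])
for th in np.arange(1.4,-.01,-.1): print(round(th,2),(R@(g(th)-g(1.52))/120).round(3).tolist())
E
```

```text
20.092018302819074 0.0 [-0.57896029 -0.10062684  0.15671662] [74.83283528 78.22102736 57.81060135] [ -2.9  10.5 116.8 -40.1  27.7  18.6]
1.4 [-0.057, 0.029, -0.044]
1.3 [-0.108, 0.047, -0.081]
1.2 [-0.161, 0.059, -0.116]
1.1 [-0.216, 0.065, -0.15]
1.0 [-0.272, 0.065, -0.183]
0.9 [-0.33, 0.058, -0.213]
0.8 [-0.387, 0.046, -0.241]
0.7 [-0.444, 0.027, -0.266]
0.6 [-0.5, 0.003, -0.289]
0.5 [-0.554, -0.027, -0.308]
0.4 [-0.606, -0.061, -0.324]
0.3 [-0.656, -0.101, -0.337]
0.2 [-0.703, -0.145, -0.346]
0.1 [-0.746, -0.194, -0.352]
-0.0 [-0.785, -0.245, -0.354]
```

>>> apply_moves:
  delta_pos:
    - [0,0,0]
    - [0,0,0]
    - [-0.057,0.029,-0.044]
    - [-0.108,0.047,-0.081]
    - [-0.161,0.059,-0.116]
    - [-0.216,0.065,-0.15]
    - [-0.272,0.065,-0.183]
    - [-0.33,0.058,-0.213]
    - [-0.387,0.046,-0.241]
    - [-0.444,0.027,-0.266]
  rot:
    - [0,0,0]
    - [0,0,0]
    - [0,0,0]
    - [0,0,0]
    - [0,0,0]
    - [0,0,0]
    - [0,0,0]
    - [0,0,0]
    - [0,0,0]
    - [0,0,0]
  hand: [0,0,0,0,0,0,0,0,0,0]

```text
time_s: 16.95
ee_pos: [529.3, -116.2, 142.0]
ee_rot: [153.6, 23.8, 94.7]
force: [0.2, 2.9, 3.2]
gripper_width: 11.8
gripper_force: 8.0
```

>>> apply_moves:
  delta_pos:
    - [-0.056,-0.024,-0.023]
    - [-0.11,-0.054,-0.042]
    - [-0.162,-0.088,-0.058]
    - [-0.212,-0.128,-0.071]
    - [-0.259,-0.172,-0.08]
    - [-0.302,-0.221,-0.086]
    - [-0.333,-0.262,-0.088]
    - [-0.333,-0.262,-0.088]
    - [-0.333,-0.262,-0.088]
  rot:
    - [0,0,0]
    - [0,0,0]
    - [0,0,0]
    - [0,0,0]
    - [0,0,0]
    - [0,0,0]
    - [0,0,0]
    - [0,0,0]
    - [0,0,0]
  hand: [0,0,0,0,0,0,0,0,0]

```text
time_s: 17.7
ee_pos: [489.0, -148.7, 131.4]
ee_rot: [153.7, 23.9, 94.5]
force: [-2.6, 1.0, 3.8]
gripper_width: 11.8
gripper_force: 8.0
```

```bash
python3 - <<'E'
from h import *
v=np.load("pf.npy"); p=v[:3]; s=env.state(); R,o=frame(p); q=R.T@(s["ee_pos"]-o)
print(s["gripper_width"],s["gripper_force"],R.T@s["force"],q,"th",np.arctan2(q[1],78-q[0]),s["qpos"].round(1))
print((R[:,2]*80/120).round(3))
E
```

```text
11.783307623767286 8.000370562076569 [-0.04823987 -0.65376893  4.68499438] [ 0.08770422  0.3149207  56.87415411] th 0.00404196777212896 [ -8.7   6.5 130.4 -53.7  18.2  29.2]
[-0.314  0.218  0.546]
```

Closed at ≈0.004 rad. I release and retreat.

>>> apply_moves:
  delta_pos:
    - [0,0,0]
    - [0,0,0]
    - [0,0,0]
    - [0,0,0]
    - [0,0,0]
    - [-0.157,0.109,0.273]
    - [-0.314,0.218,0.546]
    - [-0.314,0.218,0.546]
    - [-0.314,0.218,0.546]
    - [-0.314,0.218,0.546]
  rot:
    - [0,0,0]
    - [0,0,0]
    - [0,0,0]
    - [0,0,0]
    - [0,0,0]
    - [0,0,0]
    - [0,0,0]
    - [0,0,0]
    - [0,0,0]
    - [0,0,0]
  hand: [0.5,0.5,0.5,0.5,0.5,0.5,0.5,0.5,0.5,0.5]

```text
time_s: 18.53
ee_pos: [452.1, -121.5, 196.9]
ee_rot: [153.6, 23.8, 94.6]
force: [0.1, 0.8, -0.5]
gripper_width: 45.7
gripper_force: 0.0
```

```bash
python3 - <<'E'
from h import *
v=np.load("pf.npy"); p=v[:3]; s=env.state(); print(s["gripper_width"],s["force"])
f=cam("top"); gauge(f,p); w=cam("wrist")
cv2.imwrite("pics/g8.png",np.hstack([cv2.resize(rect(f,p,"",4),(320,400)),cv2.resize(w["pixels"],(480,400))])[:,:,::-1])
try: e=disc(w,27,(100,275,180,380))[0]; print("disc",e,ray(w,p,e,48))
except Exception as x: print(x)
E
```

```text
45.73345136921009 [ 0.14546951  0.83489685 -0.51366135]
 pointer_tip [([305.5, 220.2], 0.87, [37.5, -145.7, 8.0]), ([234.0, 167.7], 0.21, [47.6, 20.0, 8.0])]
 mark_point [([327.9, 279.7], 0.61, [-41.5, -241.2, 8.0]), ([304.2, 219.9], 0.5, [36.5, -143.3, 8.0])]
 knob_grip [([227.5, 193.6], 0.67, [4.3, 3.8, 27.0])]
disc (271.98760986328125, 214.4283447265625) [-0.90595869  2.47634238 48.        ]
```

View pics/g8.png

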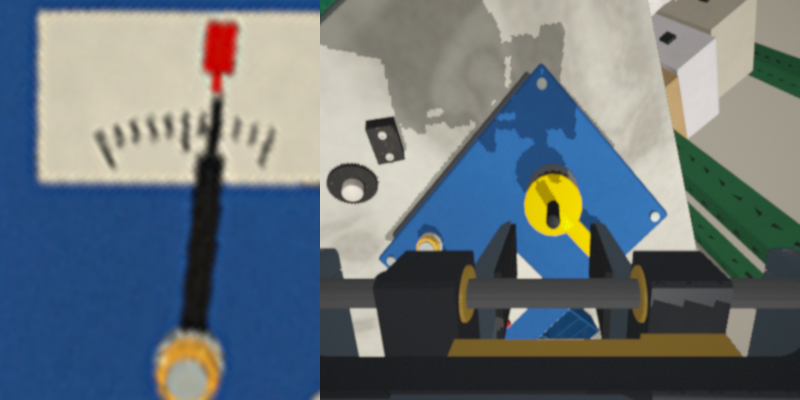

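The pointer is on the mark at (217,95), and the cover is closed over the knob (disc within 2.5 mm of centre). The gripper is clear and the loose parts visible here, the wheel and the die block, are undisturbed.

```bash
python3 -c "
from workcell import env
print(env.job_done())"
```

```text
the job is handed in; nothing more can be done
None
```

The job is handed in (no verdict came back): in the last pictures the pointer tip was within about 0.5 mm of the red mark, the cover was closed over the knob (about 0.03 rad or less), and the gripper was clear.

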